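# Clamp the pony shoe and gather its studs

### The job

Get the bench ready for studding a pony shoe. First wind the crank counter-clockwise until the sliding steel stop has clamped the shoe firmly between itself and the yellow fence, and let go of the crank; then lift the stud tray clear of the bench by its wooden bar and tilt it, red corner lowest, until all four loose studs have slid together into the red corner. Finish while still holding the tray up, tilted and still, with the shoe still clamped and everything else left where it was.

Things in the scene. Friction and masses are not known exactly. Their poses are not given: they have to be found in the camera images.
- clamp: fixed shoe clamp bolted to the bench: dark cast-iron plate 400 x 160 x 20 mm with a slot along its x axis and a green gear housing (56 x 70 mm, top at 54 mm) under the crank. Origin on the bench surface under the crank's axis; the plate runs from x = -90 to +310 mm; x points along the slot from crank to fence, z up. Its position and yaw vary.
- crank (a joint): turn of the crank about its vertical axis (rad): 0 at the start, grows counter-clockwise seen from above, up to 3.0; it moves the stop 25 mm per rad toward the fence, stays where left (friction about 3 N at the knob) and goes stiff when the shoe is clamped, after 1.2 to 2.6 rad. A push of about 10 N at the knob then clamps firmly.
- crank_knob (a point): mid-height of the crank's black upright knob, 18 mm across and 44 mm high, free to spin on its pin (no need to turn the hand); 45 mm from the crank's axis, 89 mm above the bench (knob spans 67 to 111 mm high); the crank arm below it is the highest other part of the clamp, top at 70 mm
- stop: sliding steel stop 30 x 90 x 32 mm on the clamp plate; origin at the foot of its face towards the shoe; axes as the clamp's. With the shoe clamped this origin is 115 mm from the fence's origin along x.
- fence: fixed yellow fence block 30 x 120 x 30 mm on the plate; origin at the centre of its underside, its face towards the shoe at x = -15 mm; axes as the clamp's. Set at a different distance each time.
- shoe: bright pony shoe lying on the plate between stop and fence, 100 mm long (x), about 96 mm wide, 10 mm thick, 0.25 kg; toe towards the stop (-x), its two heels towards the fence (+x); origin under its middle. It starts a few mm off the fence and is pushed home and squared by the stop.
- tray: aluminium stud tray 206 (x) x 156 (y) x 40 mm high, walls and floor 3 mm, 0.28 to 0.46 kg empty, with a wooden carrying bar along its x axis above its middle; origin at the centre of its underside, z up; the red corner is the -x, -y one
- tray_handle (a point): middle of the wooden carrying bar, 16 mm wide (y) and 16 mm high, 93 mm above the tray's underside; the bar is free over 180 mm between its end posts; above the tray's centre of mass
- tray_corner (a point): inner floor point of the red corner of the tray, 3 mm above the underside, at x = -100, y = -75 mm in the tray's frame
- stud0: loose stud: brass disc 20 mm across and 12 mm high with a 12 mm steel tip on top, 22 mm high in all, 30 g, polished and oiled: it starts to slide on the tray floor at a slope of about 11 degrees, and reaches the corner surely at 25 to 35; origin at the centre of its underside
- stud1: loose stud, the same as stud0
- stud2: loose stud, the same as stud0
- stud3: loose stud, the same as stud0
- creaser: bystander: steel creaser with red handle, 245 mm long along x, lying; origin near mid length
- spare_shoe: bystander: second bright pony shoe lying on the bench, 100 x 96 x 10 mm
- hoof_pad: bystander: grey rubber hoof pad 115 x 110 x 8 mm, lying flat
- mallet: bystander: stubby copper mallet lying on the bench, wooden handle along x, copper head 70 x 44 mm at +x
- grease_tin: bystander: green tin, 72 mm across, 70 mm high

How it is judged (in metres and radians):
On the way, in this order (a step that is already met when the one before it is completed fails the run):
1. the shoe is clamped firmly between stop and fence (more than 6 N from each) (contact force between each of stop, fence and shoe above 6 N), for 0.1 s.
2. the tray is lifted clear of the bench by the fingers (height (world z) of tray above 0.04 m and contact force between tray and the fingers above 1 N), for 0.1 s.
At the end, for the whole second after the job is handed in: Tray held still in the fingers, touching nothing else, its red corner 30 mm up, its middle 60 mm; tilted 15-51 deg, both sides sloping 6 deg or more to the red corner; studs at rest within 78 mm of that corner; stop within 3 mm of clamped, shoe within 5 mm of the fence, 30 mm of its middle (x of stop in the frame of fence above -0.118 m and x of shoe in the frame of fence between -0.07 and -0.06 m and y of shoe in the frame of fence between -0.03 and 0.03 m and z of shoe in the frame of fence below 0.006 m and distance between each of stud0, stud1, stud2, stud3 and tray_corner below 0.078 m and linear speed of each of stud0, stud1, stud2, stud3, tray below 0.03 m/s and contact force between tray and the fingers above 1 N and contact force between tray and clamp below 0.2 N and contact force between tray and fence below 0.2 N and contact force between tray and shoe below 0.2 N and contact force between tray and creaser below 0.2 N and contact force between tray and spare_shoe below 0.2 N and contact force between tray and hoof_pad below 0.2 N and contact force between tray and mallet below 0.2 N and contact force between tray and grease_tin below 0.2 N and height (world z) of tray_corner above 0.03 m and height (world z) of tray above 0.06 m and angle between tray's own z axis and vertical between 0.26 and 0.9 rad and angle between tray's own x axis and vertical below 1.47 rad and angle between tray's own y axis and vertical below 1.47 rad); the arm keeps its last pose, push and grip.
It fails at once if a bystander (creaser, spare shoe, hoof pad, mallet, tin) is moved more than 30 mm (distance of any of creaser, spare_shoe, hoof_pad, mallet, grease_tin from where it was at the start of the episode above 0.03 m).
It also fails if it takes over 54 s, if anything falls off the work surface, if the arm or the gripper's body presses on something with over 40 N, if the wrist force passes 120 N, or if a joint passes its speed limit or range.

### The arm

A 6-joint arm with a two-finger parallel gripper is mounted at the origin on the work surface. World frame = base frame: x ahead of the robot, y to its left, z up, the work surface at z = 0. Lengths are in mm, angles in degrees, forces in N, time in s.
With the tool pointing down it reaches from about 350 to 850 mm from the base axis. Payload 8.1 kg.
Tool frame: the origin (TCP) lies at the very end of the fingers, on their centre line; the grasp point (between the pads) lies 19 mm behind it (r.grip_point_offset is the distance from the TCP to the grasp point, in mm); z points along the fingers, y is the line along which they close (so a half turn about z gives the same grasp; the last joint's range is limited). The gripper opens to 85 mm and grips with 20 to 120 N. Pads are 22 mm wide; open, the fingers measure 114 mm over their backs; the gripper's body (76 mm by 85 mm) begins 54 mm behind the grasp point. The pads swing forward as they close: fully open they stand 13 mm farther back than shut.
Start: joints at [-75.653, 7.471, 85.268, -0, 87.261, -4.893], TCP at [197.735, -566.486, 231.292] pointing down, gripper open.
Joint ranges: [-169.43, 169.43], [-51.17, 129.36], [1.28, 143.12], [-76.62, 256.62], [0, 156.53], [-152.29, 152.29]. Speed limits (degrees/s): [136.94, 136.94, 159.86, 180, 180, 180].

### API

Orientations are given as [roll, pitch, yaw] about the fixed x, y, z axes, in that order (R = Rz(yaw) Ry(pitch) Rx(roll)).
In Python, from bench import status, eyes, r gives the robot as it stands.
- The arm moves only by the shell command python3 -m handwheel 'ROWS' [FORCE]. ROWS is a JSON object whose one key "series" holds a list that holds one entry, the list of rows, each a list of 7 numbers: the shift along the tool's x, y, z in cm, then the turn, a rotation vector about the tool's x, y, z in rad, then the opening, from 0 (shut) to 1 (fully open). In form: {"series": [[[tx, ty, tz, rx, ry, rz, claw], ...]]}. A call has 1 to 12 rows; each row is the pose to reach, as a shift and turn from the pose commanded when the call began, along the tool's axes at that moment; what a row does not reach only later rows make up. A row lasts 1/8 s, in which the tool goes at most 62.5 mm and 10.7 degrees, less where a joint would pass 70% of its speed; a pose out of reach is approached as far as the arm can. A call with a gripper value outside its range is refused whole. The fingers move at their own pace and stop on an object; FORCE is the grip in N (left out, the last holds). Time passes only in rows, so rows that repeat a pose let the fingers close. It gives the time, the measured TCP pose, the force, the opening and the grip force at its end, in the units of the state.
- status.sense(): the state, without advancing time (a new reading comes with each control period).
- eyes.snapshot(name): name is "side" or "top" or "wrist"; returns a dict with "img" (480x640x3 uint8, red, green, blue), "mtx" (3x3 intrinsics, pixels), "k1" (the pictures are not rectified: a ray, as slopes to the right and down, at radius r is drawn at 1 + k1 r^2 times it, then the intrinsics apply), "R" (3x3) and "t" (3): a world point X has camera coordinates R X + t. Camera axes: x right, y down, z forward; pixel columns grow to the right and rows downward; lengths in mm; the calibration is good to about 2 mm. A picture is of the moment at which its call begins. There is no depth.
- r.hand_in(): hands the job in; it is judged then, once.
The state is a dict: "time": time; "joint_pos": joint angles; "qd": joint speeds; "joint_efforts": joint torques, N m; "tool_pos": TCP position; "tcp_rot": TCP orientation; "ft_force": force on the tool from outside, world axes, zero at the start; "wrist_torque": the same for the moment, N m; "finger_gap": finger opening in mm; "grip_force": force on a finger pad.
Only numpy, scipy, OpenCV 4.12 (cv2) and the standard library are available. Lean on these libraries where they do the work, as an engineer would, in place of code of your own. Each camera call takes 0.05 s, during which the arm holds its last target. There are 200 camera calls.

## Working session

There is one attempt and no reset: what is moved stays moved. The work goes in short steps, Python scripts to look and compute and a shell command to move; the robot and the scene stay as the last step left them, time stands still between calls to the robot, and variables do not carry over. Pictures are saved under pics/ and viewed, at most 10 in all, crops included, and the job is handed in when it is done.

```bash
ls; mkdir -p pics; python3 - <<'E'
from bench import status, eyes, r
import cv2,pickle
d={}
for n in("top","side"):
    s=eyes.snapshot(n); d[n]=s; cv2.imwrite(f"pics/{n}0.png",s["img"][:,:,::-1])
    print(n,s["mtx"].tolist(),s["k1"],s["R"].round(3).tolist(),s["t"].round(1).tolist())
pickle.dump(d,open("s0.pkl","wb"))
print(status.sense())
E
```

```text
pics
top [[472.18407846674523, 0.0, 324.0131416436673], [0.0, 472.18407846674523, 240.58444304349453], [0.0, 0.0, 1.0]] 0.04323116666246569 [[0.028, -1.0, -0.005], [-0.986, -0.027, -0.163], [0.163, 0.01, -0.987]] [-16.9, 566.0, 1269.5]
side [[567.3423016199133, 0.0, 325.76849186863467], [0.0, 567.3423016199133, 240.13625348642995], [0.0, 0.0, 1.0]] 0.012509916306284992 [[-0.94, -0.34, 0.002], [-0.189, 0.518, -0.834], [0.283, -0.785, -0.552]] [535.9, 177.3, 1162.3]
{'time': 0.1, 'joint_pos': array([-7.56535944e+01,  7.51127330e+00,  8.53230039e+01, -2.82680373e-04,
        8.72617212e+01, -4.89315290e+00]), 'qd': array([-0.06596703, -0.12845512, -0.21720042,  0.01739556,  0.07213616,
       -0.10279756]), 'joint_efforts': array([ 1.24604074e-03, -5.70952392e+01, -5.01941621e+01, -2.88493402e-04,
        8.16798827e-03, -1.70771369e-05]), 'tool_pos': array([ 197.60658869, -566.00195237,  230.34454282]), 'tcp_rot': array([-1.79904327e+02, -7.90715221e-03,  1.92395657e+01]), 'ft_force': array([-0.13294898, -0.33708177,  0.23581559]), 'wrist_torque': array([-0.03446716,  0.03800408, -0.01736429]), 'grip_force': 0.0, 'finger_gap': 85.25172756326847}
```

View pics/top0.png

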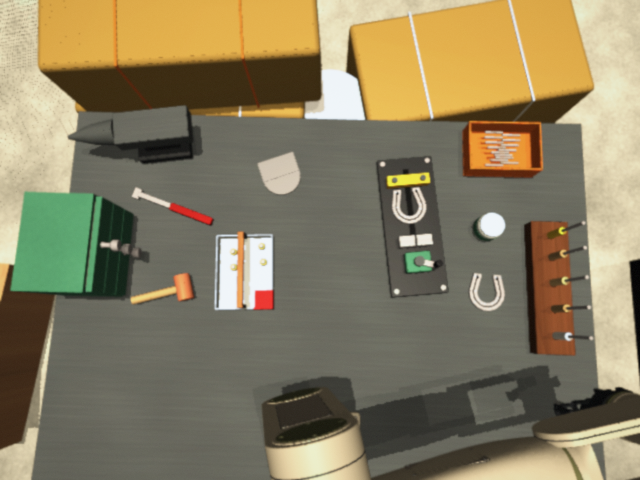

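View pics/side0.png

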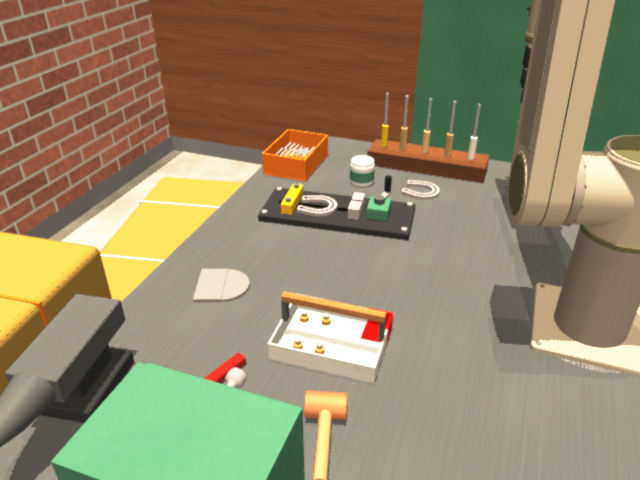

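The top view shows the clamp plate around (412,226), with the fence at (408,180), the stop at (416,240), and the crank knob near (436,263). The tray is around (244,271), with its bar vertical in the image at x≈240 and its red corner at (264,299). The side view shows the knob at (388,184) and the bar running from (283,298) to (383,316).

```bash
cat > h.py <<'E'
import numpy as np,cv2
def ray(s,p):
    u=cv2.undistortPoints(np.array([[p]],float),s["mtx"],np.array([s["k1"],0,0,0,0.]))[0,0]
    R=np.array(s["R"]);t=np.array(s["t"]).ravel()
    return -R.T@t, R.T@np.array([u[0],u[1],1])
def plane(s,p,z):
    c,d=ray(s,p); return c+d*(z-c[2])/d[2]
def two(s1,p1,s2,p2):
    c1,d1=ray(s1,p1);c2,d2=ray(s2,p2)
    k=np.linalg.lstsq(np.stack([d1,-d2],1),c2-c1,rcond=None)[0]
    a,b=c1+k[0]*d1,c2+k[1]*d2
    return (a+b)/2,np.linalg.norm(a-b)
def proj(s,X):
    R=np.array(s["R"]);t=np.array(s["t"]).ravel().astype(float)
    return cv2.projectPoints(np.array([X],float),cv2.Rodrigues(R)[0],t,s["mtx"],np.array([s["k1"],0,0,0,0.]))[0].ravel()
def blobs(m,off,amin=5):
    n,l,st,c=cv2.connectedComponentsWithStats(m.astype(np.uint8))
    return [(c[i]+off,st[i,4]) for i in range(1,n) if st[i,4]>=amin]
E
python3 - <<'E'
import pickle
from h import *
d=pickle.load(open("s0.pkl","rb"));T,S=d["top"],d["side"]
def hsv(s):return cv2.cvtColor(s["img"],cv2.COLOR_RGB2HSV)
h=hsv(T)
# bolts on plate
x0,y0=370,150;c=h[y0:305,x0:455]
bl=blobs((c[...,2]>140)&(c[...,1]<60),[x0,y0],4)
for b,a in bl: print("bright",b.round(1),a,plane(T,b,20).round(1))
hh=hsv(S)
def rect(m,off):
    k=max(cv2.findContours(m.astype(np.uint8),0,2)[0],key=cv2.contourArea); return cv2.boxPoints(cv2.minAreaRect(k))+off
# yellow fence top
m=(abs(c[...,0].astype(int)-28)<6)&(c[...,1]>150)&(c[...,2]>100)
for p in rect(m,[x0,y0]): print("fence",p.round(1),plane(T,p,50).round(1))
# green housing
m=(c[...,0]>50)&(c[...,0]<85)&(c[...,1]>100)&(c[...,2]>60)
for p in rect(m,[x0,y0]): print("hous",p.round(1),plane(T,p,54).round(1))
# bar
tx,ty=205,225;c=h[ty:320,tx:285]
m=(c[...,0]>5)&(c[...,0]<20)&(c[...,1]>150)&(c[...,2]>80)
for p in rect(m,[tx,ty]): print("bar",p.round(1),plane(T,p,101).round(1))
m=((c[...,2]>150)&(c[...,1]<70))|((c[...,0]<4)&(c[...,1]>150))|((c[...,0]>5)&(c[...,0]<20)&(c[...,1]>150))
for p in rect(m,[tx,ty]): print("tray",p.round(1),plane(T,p,40).round(1))
m=(c[...,0]<4)|(c[...,0]>176);m&=(c[...,1]>150)
for p in rect(m,[tx,ty]): print("red",p.round(1),plane(T,p,3).round(1))
a=cv2.resize(T["img"][225:305,380:460],(480,480),interpolation=2); b=cv2.resize(S["img"][160:240,340:420],(480,480)[::1],interpolation=2)[:, :300]
cv2.imwrite("pics/crop.png",np.hstack([a,b])[:,:,::-1])
E
```

```text
bright [426.9 159.9] 22 [ 816.9 -293.8   20. ]
bright [382.1 163.9] 22 [ 801.7 -163.7   20. ]
bright [408.9 206.4] 627 [ 676.6 -241.7   20. ]
bright [406.9 240.4] 172 [ 577.5 -236.    20. ]
bright [424.1 239.1] 173 [ 582.8 -284.6   20. ]
bright [427.8 262.7] 68 [ 515.6 -294.5   20. ]
bright [443.  287.2] 27 [ 448.1 -335.8   20. ]
bright [396.4 291. ] 30 [ 433.7 -206.6   20. ]
fence [385.4 175.4] [ 757.9 -170.2   50. ]
fence [428.8 171.8] [ 771.5 -292.7   50. ]
fence [429.7 182.9] [ 739.1 -295.1   50. ]
fence [386.4 186.5] [ 725.5 -173.1   50. ]
hous [403.9 253.2] [ 535.8 -222.1   54. ]
hous [428.9 250.5] [ 545.4 -290.7   54. ]
hous [431.1 270.3] [ 490.7 -296.2   54. ]
hous [406.1 273.1] [ 481.1 -228.1   54. ]
bar [236.2 306. ] [378.3 222.2 101. ]
bar [237.3 231.9] [574.4 231.  101. ]
bar [243.1 232. ] [574.6 215.5 101. ]
bar [242.  306.1] [378.5 207.1 101. ]
tray [243. 234.] [579.9 226.7  40. ]
tray [273. 234.] [582.2 142.6  40. ]
tray [273. 309.] [374.1 132.9  40. ]
tray [243. 309.] [371.9 214.8  40. ]
red [255. 291.] [423.7 190.3   3. ]
red [273. 291.] [425.  139.5   3. ]
red [273. 309.] [374.7 137.1   3. ]
red [255. 309.] [373.4 187.6   3. ]
```

View pics/crop.png

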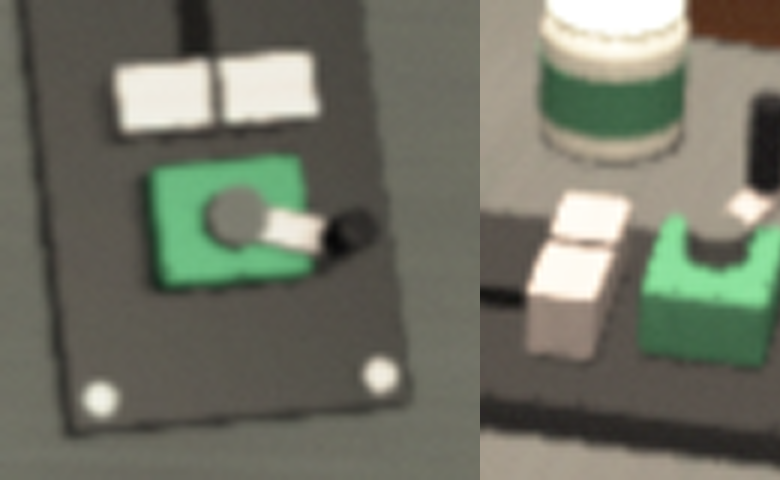

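```bash
cat >> h.py <<'E'
from scipy.spatial.transform import Rotation as Ro
def rel(st,pos,rpy=None):
    "shift in tool axes (cm) and rotvec from present pose to world target"
    R0=Ro.from_euler("xyz",st["tcp_rot"],degrees=True)
    sh=R0.inv().apply(np.array(pos)-st["tool_pos"])/10
    rv=(R0.inv()*Ro.from_euler("xyz",rpy,degrees=True)).as_rotvec() if rpy is not None else np.zeros(3)
    return sh.round(2),rv.round(3)
E
python3 - <<'E'
import pickle
from h import *
from bench import status
d=pickle.load(open("s0.pkl","rb"));T,S=d["top"],d["side"]
ax=np.array([515.8,-262.7]);yaw=np.arctan2(42.5,368.4);u=np.array([np.cos(yaw),np.sin(yaw)]);v=np.array([-u[1],u[0]])
# dark knob blob in top
c=T["img"][252:275,430:446].max(2); 
k=two(T,(438.3,263.5),S,(388,184)); print("two",k)
for p in((438.3,263.5),): 
  X=plane(T,p,89)[:2]; e=X-ax; print("knob",X,np.hypot(*e),np.degrees(np.arctan2(e@v,e@u)))
X=plane(T,(439.5,262),111)[:2]; e=X-ax; print("knobtop",X,np.hypot(*e))
for p in((399.3,236),(433,234)): 
  X=plane(T,p,52)[:2]-ax; print("stop front", X@u,X@v)
print("fence",(np.array([748.5,-233])-ax)@u,(np.array([748.5,-233])-ax)@v)
print(np.degrees(yaw),rel(status.sense(),[505.5,-304.5,170],[180,0,6.6]))
E
```

```text
two (array([ 506.54504805, -308.83293527,   83.78116104]), np.float64(0.36250497868258147))
knob [ 505.72619437 -307.64296076] 46.05812937343318 -109.21459134118564
knobtop [ 507.07105456 -305.6710243 ] 43.8486421419282
stop front 73.78895651338817 44.92101414192811
stop front 71.22421224928169 -48.42080585095847
fence 234.5705369944789 2.8360490337471873
6.580764017019676 (array([ 37.69, -14.53,   6.06]), array([-0.002,  0.   ,  0.221]))
```

The two-view fix puts the knob at (506,-307), about 45 mm from the axis, as the task says. The expected travel is about 1.88 rad. Next I move above the knob, then straight down.

```bash
python3 -m handwheel '{"series": [[[5,-2,1,0,0,0.03,1],[10.5,-4,2,0,0,0.06,1],[16,-6.2,3,0,0,0.1,1],[21.5,-8.3,4,0,0,0.13,1],[27,-10.4,5,0,0,0.17,1],[32.5,-12.4,6,0,0,0.2,1],[37.65,-14.28,6,0,0,0.22,1],[37.65,-14.28,9,0,0,0.22,1],[37.65,-14.28,12,0,0,0.22,1],[37.65,-14.28,14,0,0,0.22,1],[37.65,-14.28,15.2,0,0,0.22,1],[37.65,-14.28,15.2,0,0,0.22,1]]]}' 40
python3 - <<'E'
from bench import status,eyes
import cv2
from h import *
for n in("wrist","side"):
    s=eyes.snapshot(n); cv2.imwrite(f"pics/{n}1.png",s["img"][:,:,::-1]) 
    if n=="wrist":print(proj(s,[506,-307,111]),proj(s,[506,-307,70]))
w=cv2.imread("pics/wrist1.png");cv2.imwrite("pics/w1.png",np.hstack([cv2.resize(w,(400,300)),cv2.resize(cv2.imread("pics/side1.png")[100:300,260:520],(390,300))]))
E
```

```text
time: 1.6
tool_pos: [505.6, -307.5, 78.6]
tcp_rot: [-179.9, 0.1, 6.6]
ft_force: [-0.1, -0.6, 0.0]
finger_gap: 85.3
grip_force: 0.0
[323.15046674 358.64821357] [323.15890165 299.92210261]
```

View pics/w1.png

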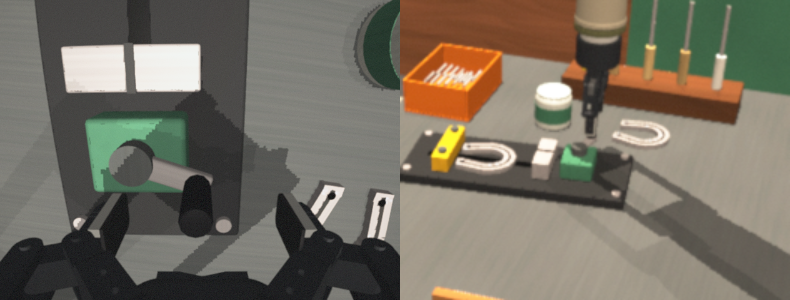

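The wrist view shows the knob top at about (312,360) at full scale, between the open pads. It sits about 11 px left of the prediction, so the true knob is a few mm towards +y. I'll check the crank axis, seen at about (208,264), the same way.

```bash
python3 - <<'E'
from bench import status,eyes
from h import *
s=eyes.snapshot("wrist")
print("axis",plane(s,(208,262),71),"knob",plane(s,(312,360),111))
h=cv2.cvtColor(s["img"],cv2.COLOR_RGB2HSV);m=(h[...,0]>50)&(h[...,0]<85)&(h[...,1]>80)&(h[...,2]>60);m[:,400:]=0
k=max(cv2.findContours(m.astype(np.uint8),0,2)[0],key=cv2.contourArea)
print([plane(s,p,54)[:2].round(1).tolist() for p in cv2.boxPoints(cv2.minAreaRect(k))])
g=s["img"][:,80:400].min(2)>200;g[330:]=0
k=max(cv2.findContours(g.astype(np.uint8),0,2)[0],key=cv2.contourArea)
print([plane(s,p+[80,0],52)[:2].round(1).tolist() for p in cv2.boxPoints(cv2.minAreaRect(k))])
E
```

```text
axis [ 517.84477655 -260.28319005   71.        ] knob [ 504.851071   -304.31734184  111.        ]
[[544.1, -224.6], [551.5, -292.1], [493.4, -297.7], [484.2, -223.1]]
[[589.2, -254.4], [593.5, -294.9], [565.6, -298.0], [561.0, -255.8]]
```

```bash
python3 -m handwheel '{"series": [[[0.03,-0.25,0,0,0,0,1],[0.03,-0.25,0,0,0,0,0],[0.03,-0.25,0,0,0,0,0],[0.03,-0.25,0,0,0,0,0],[0.03,-0.25,0,0,0,0,0],[0.03,-0.25,0,0,0,0,0]]]}' 40
python3 - <<'E'
from bench import status
from h import *
s=status.sense();print(s["tool_pos"],s["ft_force"],s["finger_gap"],s["grip_force"])
a=np.radians(-110.7)
for t in np.arange(0,2.7,.15):print(round(t,2),round(4.5*(np.cos(a+t)-np.cos(a)),2),round(-4.5*(np.sin(a+t)-np.sin(a)),2))
E
```

```text
time: 2.5
tool_pos: [506.3, -304.5, 79.4]
tcp_rot: [-179.9, -0.0, 6.6]
ft_force: [-0.3, 5.2, 4.3]
finger_gap: 17.1
grip_force: 39.0
[ 506.27326978 -304.45445334   79.43459974] [-0.31730197  5.20086448  4.34912994] 17.068901319936366 39.0202134847641
0.0 0.0 -0.0
0.15 0.65 0.19
0.3 1.32 0.28
0.45 1.99 0.27
0.6 2.65 0.16
0.75 3.3 -0.05
0.9 3.9 -0.35
1.05 4.45 -0.74
1.2 4.94 -1.2
1.35 5.35 -1.74
1.5 5.68 -2.33
1.65 5.91 -2.96
1.8 6.05 -3.62
1.95 6.09 -4.29
2.1 6.03 -4.96
2.25 5.87 -5.62
2.4 5.61 -6.24
2.55 5.26 -6.82
2.7 4.83 -7.34
```

```bash
python3 -m handwheel '{"series": [[[0.65,0.19,0,0,0,0,0],[1.32,0.28,0,0,0,0,0],[1.99,0.27,0,0,0,0,0],[2.65,0.16,0,0,0,0,0],[3.3,-0.05,0,0,0,0,0],[3.9,-0.35,0,0,0,0,0],[4.45,-0.74,0,0,0,0,0],[4.94,-1.2,0,0,0,0,0]]]}' 40
```

```text
time: 3.5
tool_pos: [552.3, -286.9, 79.2]
tcp_rot: [-179.9, 0.2, 6.6]
ft_force: [-11.4, 4.1, 9.3]
finger_gap: 16.9
grip_force: 39.5
```

```bash
python3 -m handwheel '{"series": [[[0.36,-0.54,0,0,0,0,0],[0.66,-1.13,0,0,0,0,0],[0.88,-1.76,0,0,0,0,0]]]}' 40;  python3 -m handwheel '{"series": [[[0.13,-0.4,0,0,0,0,0]]]}'
```

```text
time: 3.88
tool_pos: [559.7, -269.8, 79.5]
tcp_rot: [179.9, 0.1, 6.6]
ft_force: [-5.9, -3.5, 2.7]
finger_gap: 16.8
grip_force: 39.2
time: 4.0
tool_pos: [560.4, -265.8, 79.4]
tcp_rot: [179.9, 0.1, 6.6]
ft_force: [-7.1, -3.5, 4.8]
finger_gap: 16.8
grip_force: 39.2
```

```bash
for i in 1; do python3 -m handwheel '{"series": [[[0.0,-0.25,0,0,0,0,0],[0.0,-0.25,0,0,0,0,0]]]}' | grep -E "pos|force"; python3 -m handwheel '{"series": [[[-0.02,-0.25,0,0,0,0,0],[-0.02,-0.25,0,0,0,0,0]]]}' | grep -E "pos|force"; done
```

```text
tool_pos: [560.6, -263.2, 79.5]
ft_force: [-4.7, -3.7, 3.5]
grip_force: 39.1
tool_pos: [560.7, -260.3, 79.5]
ft_force: [-2.1, -3.8, 2.7]
grip_force: 39.1
```

```bash
python3 -m handwheel '{"series": [[[-0.02,-0.25,0,0,0,0,0],[-0.02,-0.25,0,0,0,0,0]]]}' | grep -E "pos|force"; python3 -m handwheel '{"series": [[[-0.05,-0.25,0,0,0,0,0],[-0.05,-0.25,0,0,0,0,0]]]}' | grep -E "pos|force"
```

```text
tool_pos: [560.6, -258.8, 79.6]
ft_force: [-0.3, -8.7, -0.5]
grip_force: 39.2
tool_pos: [560.4, -258.2, 79.8]
ft_force: [3.7, -16.5, -5.0]
grip_force: 39.4
```

The crank has gone stiff at about 16 N, roughly 1.9 rad. I'll hold briefly, release, and rise.

```bash
python3 -m handwheel '{"series": [[[0,-0.03,0,0,0,0,0],[0,-0.03,0,0,0,0,0]]]}' | grep -E "pos|force"; python3 -m handwheel '{"series": [[[0,0.1,0,0,0,0,1],[0,0.2,0,0,0,0,1],[0,0.2,0,0,0,0,1],[0,0.2,0,0,0,0,1],[0,0.2,-2,0,0,0,1],[0,0.2,-6,0,0,0,1],[0,0.2,-11,0,0,0,1],[0,0.2,-16,0,0,0,1]]]}'
python3 - <<'E'
from bench import status,eyes
from h import *
s=eyes.snapshot("side");t=eyes.snapshot("top");w=eyes.snapshot("wrist")
cv2.imwrite("pics/a2.png",np.hstack([cv2.resize(w["img"],(400,300)),cv2.resize(s["img"][130:260,230:460],(400,300))])[:,:,::-1])
print(status.sense()["joint_pos"])
E
```

```text
tool_pos: [560.4, -258.1, 79.8]
ft_force: [3.5, -17.7, -4.6]
grip_force: 39.4
time: 6.25
tool_pos: [559.5, -256.6, 242.6]
tcp_rot: [180.0, -0.1, 6.6]
ft_force: [0.5, 0.1, 0.6]
finger_gap: 85.6
grip_force: 0.0
[-2.94055647e+01  9.39621689e+00  8.16418475e+01  4.32966292e-03
  8.84081401e+01  5.39511402e+01]
```

View pics/a2.png

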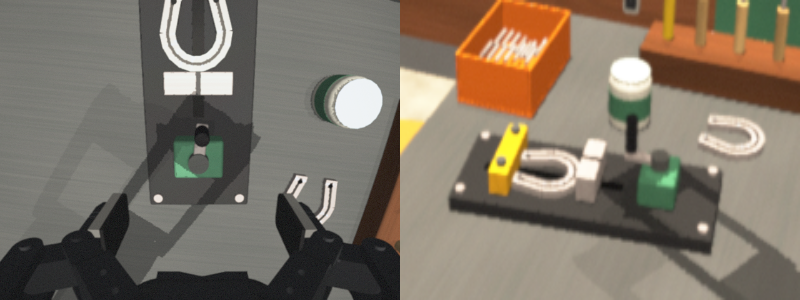

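The pictures show the stop pressed against the toe of the shoe and the heels against the yellow fence, with the crank knob pointing at the fence. Now I move over the tray bar and check it with the wrist camera.

```bash
python3 -m handwheel '{"series": [[[-0.3,-5,0,0,0,0,1],[-0.6,-10.5,0,0,0,0,1],[-0.9,-16,0,0,0,0.02,1],[-1.2,-21,0,0,0,0.04,1],[-1.5,-26,0,0,0,0.06,1],[-1.8,-31,0,0,0,0.07,1],[-2.1,-36,1,0,0,0.07,1],[-2.4,-41,2,0,0,0.07,1],[-2.6,-45,3,0,0,0.07,1],[-2.78,-48.2,4,0,0,0.07,1],[-2.78,-48.2,5,0,0,0.07,1],[-2.78,-48.2,5,0,0,0.07,1]]]}'
python3 - <<'E'
from bench import status,eyes
from h import *
w=eyes.snapshot("wrist");cv2.imwrite("pics/w3.png",w["img"][:,:,::-1])
h=cv2.cvtColor(w["img"],cv2.COLOR_RGB2HSV)
m=(h[...,0]>5)&(h[...,0]<20)&(h[...,1]>150)&(h[...,2]>80)
k=max(cv2.findContours(m.astype(np.uint8),0,2)[0],key=cv2.contourArea)
for p in cv2.boxPoints(cv2.minAreaRect(k)): print(p,plane(w,p,101).round(1))
print(proj(w,[476.5,219,101]),status.sense()["joint_pos"].round(1))
E
```

```text
time: 7.9
tool_pos: [475.3, 218.2, 188.0]
tcp_rot: [179.9, 0.1, 2.7]
ft_force: [0.2, -0.4, 0.7]
finger_gap: 85.2
grip_force: 0.0
[115.60002 258.80005] [457.7 344.3 101. ]
[117.20003 255.60002] [459.8 343.  101. ]
[118.400024 256.2     ] [459.5 342.3 101. ]
[116.80002 259.40002] [457.3 343.5 101. ]
[322.22541446 238.42434073] [ 19.   -3.  100.5  -0.   82.6 106.4]
```

View pics/w3.png

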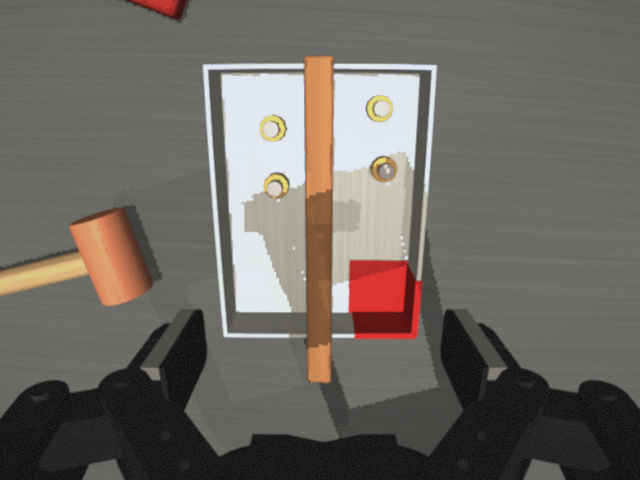

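The wrist view shows the bar running from (319,57) to (319,381), vertical and central between the pads. The red corner is at (385,300), and the mallet head at (112,258) is clear of the left finger.

```bash
python3 - <<'E'
from bench import status,eyes
from h import *
w=eyes.snapshot("wrist")
a,b=plane(w,(319,57),101),plane(w,(319,381),101);print(a,b,(a+b)/2,np.linalg.norm(a-b))
E
```

```text
[576.6949507  224.98761166 101.        ] [376.47615731 216.50150601 101.        ] [476.58555401 220.74455884 101.        ] 200.39855093413223
```

```bash
python3 -m handwheel '{"series": [[[0.12,-0.2,4,0,0,0,1],[0.12,-0.2,8,0,0,0,1],[0.12,-0.2,10.5,0,0,0,1],[0.12,-0.2,11.3,0,0,0,1],[0.12,-0.2,11.3,0,0,0,0],[0.12,-0.2,11.3,0,0,0,0],[0.12,-0.2,11.3,0,0,0,0],[0.12,-0.2,11.3,0,0,0,0],[0.12,-0.2,11.3,0,0,0,0],[0.12,-0.2,11.3,0,0,0,0]]]}' 100
```

```text
time: 9.25
tool_pos: [478.0, 221.2, 77.5]
tcp_rot: [-180.0, -0.1, 2.6]
ft_force: [-1.2, -1.0, 6.4]
finger_gap: 13.8
grip_force: 98.7
```

```bash
python3 -m handwheel '{"series": [[[0,0,-1,0,0,0,0],[0,0,-2.5,0,0,0,0],[0,0,-4.5,0,0,0,0],[0,0,-7,0,0,0,0],[0,0,-9.5,0,0,0,0],[0,0,-12,0,0,0,0],[0,0,-14.5,0,0,0,0],[0,0,-17,0,0,0,0],[0,0,-19,0,0,0,0],[0,0,-20,0,0,0,0],[0,0,-20,0,0,0,0],[0,0,-20,0,0,0,0]]]}' 100
python3 -m handwheel '{"series": [[[0,0,0,0.03,0.03,0,0],[0,0,0,0.06,0.06,0,0],[0,0,0,0.1,0.1,0,0],[0,0,0,0.14,0.14,0,0],[0,0,0,0.18,0.18,0,0],[0,0,0,0.22,0.22,0,0],[0,0,0,0.26,0.26,0,0],[0,0,0,0.3,0.3,0,0],[0,0,0,0.34,0.34,0,0],[0,0,0,0.38,0.38,0,0],[0,0,0,0.4,0.4,0,0],[0,0,0,0.4,0.4,0,0]]]}' 100
python3 - <<'E'
from bench import status,eyes
from h import *
print(status.sense()["joint_pos"].round(1))
w=eyes.snapshot("wrist");s=eyes.snapshot("side")
cv2.imwrite("pics/a4.png",np.hstack([cv2.resize(w["img"],(400,300)),cv2.resize(s["img"][120:420,200:520],(400,375))[:300]])[:,:,::-1])
E
```

```text
time: 10.75
tool_pos: [476.8, 220.7, 275.0]
tcp_rot: [180.0, 0.1, 2.6]
ft_force: [0.1, -1.5, -5.7]
finger_gap: 14.3
grip_force: 98.1
time: 12.25
tool_pos: [476.7, 220.4, 275.1]
tcp_rot: [-155.9, -22.2, -2.2]
ft_force: [0.5, -0.4, -5.2]
finger_gap: 14.3
grip_force: 98.3
[  4.1 -33.8 121.7  23.2  69.1  87.6]
```

View pics/a4.png

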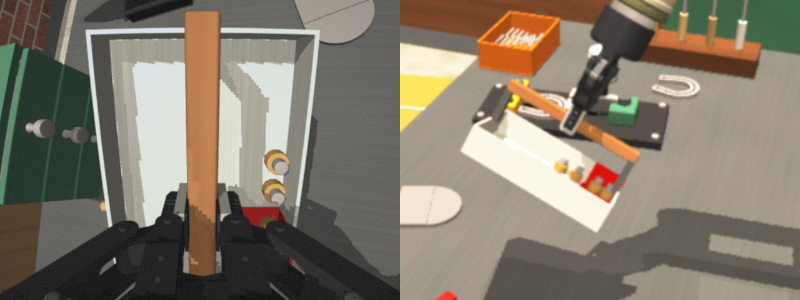

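The wrist view shows the studs moving along the right (-y) wall towards the red corner at about (270,215). The side view shows all four near the red patch. I'll hold so they settle, then look again.

```bash
python3 -m handwheel '{"series": [[[0,0,0,0,0,0,0],[0,0,0,0,0,0,0],[0,0,0,0,0,0,0],[0,0,0,0,0,0,0],[0,0,0,0,0,0,0],[0,0,0,0,0,0,0]]]}' 100 >/dev/null
python3 - <<'E'
from bench import status,eyes
from h import *
w=eyes.snapshot("wrist");s=eyes.snapshot("side")
print(status.sense()["tool_pos"])
# predicted tray frame: rigid with tool; handle = grip point
st=status.sense();R=Ro.from_euler("xyz",st["tcp_rot"],degrees=True)
Rt=R*Ro.from_euler("x",180,degrees=True)
H=st["tool_pos"]-19*R.apply([0,0,1]);f=lambda p:H+Rt.apply(np.array(p)-[0,0,93])
im=s["img"].copy();iw=w["img"].copy()
for p,c in(((-100,-75,3),(0,0,255)),((-103,-78,40),(0,255,0)),((103,-78,40),(0,255,0)),((-103,78,40),(0,255,0)),((103,78,40),(0,255,0)),((-90,-65,15),(255,0,255)),((-30,-65,15),(255,0,255))):
    print(p,f(p).round(0))
    cv2.circle(im,tuple(int(v) for v in proj(s,f(p))),1,c,-1)
    cv2.circle(iw,tuple(int(v) for v in proj(w,f(p))),3,c,-1)
cv2.imwrite("pics/a5.png",np.hstack([cv2.resize(iw,(400,300)),cv2.resize(im[170:320,240:400],(400,375))[:,:400][:300]])[:,:,::-1])
E
```

```text
[477.33120123 220.90799468 276.31508234]
(-100, -75, 3) [420. 184. 150.]
(-103, -78, 40) [404. 166. 179.]
(103, -78, 40) [594. 159. 257.]
(-103, 78, 40) [385. 310. 238.]
(103, 78, 40) [575. 302. 316.]
(-90, -65, 15) [423. 188. 168.]
(-30, -65, 15) [479. 186. 191.]
```

View pics/a5.png

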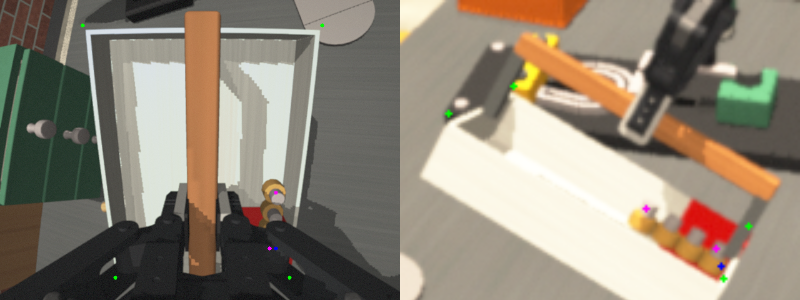

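The wrist view shows the row of studs along the -y wall, with its last stud at (272,190), on my projected marker 60 mm from the first. In the side view the row is tight from (713,265) to (642,220), ending at the red corner. That puts the last stud about 71 mm from the corner against a limit of 78. The predicted corner height is 150 mm and the tilt about 32°.

```bash
python3 - <<'E'
from bench import r,status
s=status.sense();print(s["qd"].round(2),s["grip_force"],s["time"])
print(r.hand_in())
E
```

```text
[ 0.07 -0.02 -0.1   0.06 -0.12  0.2 ] 98.2686996459961 13.2
the job is handed in; nothing more can be done
None
```

I handed the job in at 13.2 s, but no verdict came back. The shoe was clamped at about 17 N on the knob and the crank released, and the tray was held still at about 32° with all four studs in a tight row at the red corner. The farthest stud was about 71 mm from the corner (limit 78), measured from the pictures.

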